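# Vent the vacuum drying chamber and hold its inspection flap open at the mark

## Task

The drying chamber is under vacuum: with its flap still shut, squeeze the trigger of the bench vent valve fully in against its grip, keep it in for about a second and let it spring back. Then lift the chamber's inspection flap by its handle bar until it lies parallel to the pointer arm beside it, and finish while holding it there with the fingers, still and at that angle, since it falls shut if let go. Leave the pointer arm where it is set and do not shift or tip the things standing on the bench.

Things in the scene. Friction and masses are not known exactly. Their poses are not given: they have to be found in the camera images.
- trigger (a joint): sprung trigger (rad): 0 at rest, 0.22 squeezed fully in. A flat steel strip, 24 mm wide, 7 mm thick, upright beside the fixed grip on its -x side, 18 mm off it at rest; hinged 52 mm above the table, its top at 144 mm. At 125 mm height it moves 16 mm and needs 2.5 N to start, 8 N fully in; springs back when released.
- grip (a point): point at the middle of the fixed black grip (upright bar, 20 mm in x, 30 in y, top at 150 mm), 125 mm above the table, a good height to squeeze at. Level x axis points from trigger to grip: grip faces at x = -10 and +10 mm; trigger's outer face at x = -35 mm at rest, -19 squeezed. Bolted to the bench, turned by up to 0.5 rad; z is up.
- vent: the vent valve that carries the grip: base plate 100 x 80 mm, metal valve block on it up to 50 mm high. Origin on the table under its centre, 10 mm in -x from the grip's middle; axes as for the grip. Fixed.
- hinge (a point): midpoint of the flap's hinge axis, 115 mm above the table, at the far upper edge of the white drying chamber (180 mm deep in x, 200 wide in y, 105 high, fixed). Does not move with the flap. y lies along the hinge, z up; -x points to the chamber's front, where the handle bar is; turned about the vertical by up to 0.35 rad.
- flap (a joint): angle of the aluminium inspection flap (rad): 0 shut (level), grows as its front edge is lifted, stop at 1.35. Turns freely, mass 0.3 to 0.65 kg, always falls shut when let go. 8 mm thick, 200 mm wide, reaches 180 mm from the hinge axis, clear window in the middle.
- flap_bar (a point): centre of the flap's round steel handle bar: 10 mm thick, 90 mm long along y, on two rods 45 mm to either side; in the flap's plane, 225 mm from the hinge axis, 45 mm beyond the flap's front edge (115 mm above the table when shut). Free space all round it; it may turn between the fingers. Moves with the flap: x towards the hinge, y along the bar.
- pointer (a joint): set angle of the pointer arm (rad), the mark for the flap: same hinge axis and zero as joint flap, so the flap is at the mark when both read the same. Set between 0.45 and 0.95; stiff, stays where it is.
- pointer_tip (a point): centre of the tip disc (16 mm) of the pointer arm, a thin brass rod (7 mm) that turns about the hinge axis beside the flap, 122 mm to the +y side of the hinge midpoint; tip 225 mm from the axis, like the handle bar. x points from the tip to the hinge. A thin guide wire (100 mm radius about the axis) runs just inside it.
- flask: conical glass flask, 80 mm across, 104 mm tall, stands on the left; bystander, leave alone. Origin at the centre of its underside.
- beaker: small glass beaker, 52 mm across, 60 mm tall, stands in front of the chamber to the left of the handle bar; bystander, leave alone. Origin at the centre of its underside.
- bottle: amber bottle, 56 mm across, 100 mm tall, stands behind the vent valve; bystander, leave alone. Origin at the centre of its underside.
- jar: white jar, 44 mm across, 45 mm tall, stands in front of the vent valve; bystander, leave alone. Origin at the centre of its underside.
- stopper: black rubber stopper, 32 mm across, 32 mm tall, on the right near the robot; bystander, leave alone. Origin at the centre of its underside.
- bosshead: steel clamp boss with a blue thumbscrew lying flat, about 85 x 34 x 22 mm, on the right; bystander, leave alone. Origin at the centre of its underside (of the 50 mm steel block).
- weight: brass balance weight, 40 mm across, 56 mm tall, on the left; bystander, leave alone. Origin at the centre of its underside.
Not all that is in view belongs to the job. Leave any red or turquoise look-alike of the vent alone.

How it is judged:
On the way, in this order (a step that is already met when the one before it is completed fails the run):
1. the trigger is squeezed fully in, the flap still shut (value of joint trigger above 0.18 rad and value of joint flap below 0.06 rad), for 0.4 s.
2. the trigger has sprung back, the flap still shut (value of joint trigger below 0.04 rad and value of joint flap below 0.06 rad), for 0.2 s.
3. the flap is raised to the pointer's angle by the fingers (angle between the x axis of flap_bar and the x axis of pointer_tip, either way round below 0.08 rad and contact force between the fingers and flap above 0.5 N), for 0.3 s.
At the end, for the whole second after the job is handed in: the flap is within 0.08 rad (about 4.5 degrees) of the pointer arm's angle and at rest, carried by the fingers (contact force over 0.5 N), and the trigger is out (all of step 3 and velocity of joint flap between -0.1 and 0.1 rad/s and value of joint trigger below 0.04 rad); the arm keeps its last pose, push and grip.
It fails at once if the pointer arm is pushed off its setting (tip moved over 12 mm) (distance of pointer_tip from where it was at the start of the episode above 0.012 m).
It fails at once if a bystander on the bench is shifted over 30 mm (distance of any of flask, beaker, bottle, jar, stopper, bosshead, weight from where it was at the start of the episode above 0.03 m).
It fails at once if a standing bystander is tipped (angle between any of flask, beaker, bottle, jar, stopper, bosshead, weight's own z axis and vertical above 0.4 rad).
It also fails if it takes over 56 s, if anything falls off the work surface, if the arm or the gripper's body presses on something with over 40 N, if the wrist force passes 120 N, or if a joint passes its speed limit or range.

## Robot

A 6-joint arm with a two-finger parallel gripper is mounted at the origin on the work surface. World frame = base frame: x ahead of the robot, y to its left, z up, the work surface at z = 0. Lengths are in m, angles in rad, forces in N, time in s.
With the tool pointing down it reaches from about 0.4 to 0.825 m from the base axis. Payload 7 kg.
Tool frame: the origin (TCP) lies on the centre line of the jaws, within the pads' length; the fingertips stand 25 mm ahead of it and the grasp point (between the pads) lies 6 mm ahead of it; z points along the fingers, y is the line along which they close (so a half turn about z gives the same grasp; the last joint's range is limited). The gripper opens to 88 mm and grips with 3 to 60 N. Pads are 19 mm wide; open, the fingers measure 130 mm over their backs; the gripper's body (78 mm by 193 mm) begins 47 mm behind the grasp point.
Start: joints at [1.451, 0.359, 0.012, 0, -1.224, -0.288], TCP at [0.268, 0.62, 0.252] pointing down, gripper open.
Joint ranges: [-3.07, 3.07], [-1.43, 2.12], [-1.02, 1.25], [-3.03, 1.67], [-3.05, -0], [-3.03, 3.03]. Speed limits (rad/s): [2.39, 2.39, 3.01, 3.14, 3.14, 3.14].

## Interface

Orientations are given as [roll, pitch, yaw] about the fixed x, y, z axes, in that order (R = Rz(yaw) Ry(pitch) Rx(roll)).
In Python, from station import readout, vision, arm gives the robot as it stands. The module is installed in compiled form; this text tells all that it offers.
- The arm moves only by the tool carry_out, never from a script. Its argument "commands" is a list of rows, each an object with "dp": the shift along the tool's x, y, z in m, a list of three; "rotation": the turn, a rotation vector about the tool's x, y, z in degrees, a list of three. In form: [{"dp": [dx, dy, dz], "rotation": [wx, wy, wz]}, ...]. A call has 1 to 8 rows; each row shifts and turns the commanded pose from where the row before left it, along the tool's axes as they then stand; what a row does not reach is not made up. A row lasts 1/8 s, in which the tool goes at most 62.5 mm and 10.7 degrees, less where a joint would pass 70% of its speed; a pose out of reach is approached as far as the arm can. A call with a gripper value outside its range is refused whole. "grip" is the finger opening in m, from 0 to 0.0876, set as the call begins (left out, the last holds). The fingers move at their own pace and stop on an object; "force" is the grip in N (left out, the last holds). Time passes only in rows, so rows that do not move let the fingers close. It gives the time, the measured TCP pose, the force, the opening and the grip force at its end, in the units of the state.
- readout.get_state(): the state, without advancing time (a new reading comes with each control period).
- vision.grab_frame(name): name is "scene" or "top" or "wrist"; returns (picture, depth): 400x640x3 uint8, red, green, blue; 400x640 float32, m along the optical axis (not along the pixel's ray), 0 where there is no reading.
- vision.calibration(name): a dict with "fovy" (degrees; the focal length in pixels is half the picture's height over the tangent of half this angle, whatever the lens; pixels are square), "cx", "cy" (the principal point, pixels), "dist" ([k1, k2, p1, p2, k3] as OpenCV has them; the pictures are not rectified), "origin" and "attitude" of the camera in the world; the wrist camera has in their place "mount" (4x4, takes a point from camera to tool coordinates, whose origin is the TCP and whose axes are the flange's). Camera axes: x right, y down, z forward; pixel columns grow to the right and rows downward; lengths in m; the calibration is good to about 2 mm. A picture is of the moment at which its call begins: read the wrist's pose just before it. calibration takes no time and is no camera call.
- arm.job_done(): hands the job in; it is judged then, once.
Trained networks look in the newest picture that a camera, given by its name, has taken for a name from the list of things; names that differ only in an ending like _2 or _b are one class to them, and where a whole thing is asked for, a point or a joint stands for the part that bears it (a point fixed in the world has none). Each returns a list of dicts, best first, with "score" (0 to 1); they miss things now and then, are a little off and sometimes report something else, mostly with a low value. They report only what shows in the picture. A call takes as long as a camera call. They do not tell look-alikes from the thing itself.
- vision.trace(label, camera): "pixels" (400x640 bool, what is visible of it) and "position" ([row, column] in pixels, amid what is visible of it).
The state is a dict: "t": time; "q": joint angles; "qd": joint speeds; "joint_efforts": joint torques, N m; "eef_pos": TCP position; "ee_rot": TCP orientation; "force": force on the tool from outside, world axes, zero at the start; "moment": the same for the moment, N m; "width": finger opening in m; "gripper_force": force on a finger pad.
Only numpy, scipy, OpenCV 4.12 (cv2) and the standard library are available. Lean on these libraries where they do the work, as an engineer would, in place of code of your own. Each camera call takes 0.05 s, during which the arm holds its last target. There are 200 camera calls.

## Working session

There is one attempt and no reset: what is moved stays moved. The work goes in short steps, Python scripts to look and compute and a tool call to move; the robot and the scene stay as the last step left them, time stands still between calls to the robot, and variables do not carry over. Pictures are saved under pics/ and viewed, at most 10 in all, crops included, and the job is handed in when it is done.

Besides the shell and the picture viewer there is one more tool, called after "Call:" as name(argument=value, ...), one argument or row to a line, values as JSON. carry_out: Moves the arm, as the interface text tells. Its arguments: {"type":"object","properties":{"commands":{"type":"array"},"grip":{"type":"number"},"force":{"type":"number"}},"required":["commands"]}

```bash
mkdir -p pics; cat > h.py <<'E'
import numpy as np,cv2
from scipy.spatial.transform import Rotation as R
from station import readout,vision,arm
def cam(n,st=None):
    c=vision.calibration(n);f=200/np.tan(np.radians(c['fovy'])/2)
    K=np.array([[f,0,c['cx']],[0,f,c['cy']],[0,0,1]]);d=np.array(c['dist'],float)
    if 'mount' in c:
        T=np.eye(4);T[:3,:3]=R.from_euler('xyz',st['ee_rot']).as_matrix();T[:3,3]=st['eef_pos'];T=T@np.array(c['mount'])
    else:
        T=np.eye(4);a=np.array(c['attitude']);T[:3,:3]=a if a.shape==(3,3) else R.from_euler('xyz',a).as_matrix();T[:3,3]=c['origin']
    return K,d,T
def cloud(n,D,st=None):
    K,d,T=cam(n,st);v,u=np.mgrid[0:400,0:640]
    p=cv2.undistortPoints(np.stack([u,v],-1).reshape(-1,1,2).astype(float),K,d).reshape(400,640,2)
    P=np.dstack([p*D[...,None],D]);return P@T[:3,:3].T+T[:3,3]
E
cat > a.py <<'E'
from h import *
s=readout.get_state();print(s['t'],s['eef_pos'],s['ee_rot'],s['width'],s['force'])
for n in ['scene','top']:
    print({k:v for k,v in vision.calibration(n).items()})
    I,D=vision.grab_frame(n);cv2.imwrite(f'pics/{n}1.png',I[...,::-1]);P=cloud(n,D);np.save(n+'P.npy',P);np.save(n+'D.npy',D)
    for l in ['grip','trigger','vent','flap','flap_bar','pointer','pointer_tip','flask','beaker','bottle','jar','stopper','bosshead','weight']:
        try: r=vision.trace(l,n)
        except Exception as e: print(l,e);continue
        for o in r[:3]:
            m=o['pixels']&(D>0);q=P[m];print(n,l,round(o['score'],2),np.round(o['position']),m.sum(),np.median(q,0).round(3) if len(q) else '',(np.percentile(q,95,0)).round(3) if len(q) else '',(np.percentile(q,5,0)).round(3) if len(q) else '')
            if o is r[0]: np.save(f'm_{n}_{l}.npy',o['pixels'])
E
python3 a.py
```

```text
0.0 [0.26751997 0.61920609 0.25063335] [ 3.13992071e+00 -1.45717495e-04 -4.07881607e-01] 0.08800654523607672 [0.05081788 0.64627182 0.0211238 ]
{'fovy': 51.40302762446636, 'cx': 317.97361485740464, 'cy': 193.80853780500752, 'dist': array([-0.01064746,  0.        ,  0.        ,  0.        ,  0.        ]), 'origin': array([ 1.03930908, -0.77858657,  0.99507461]), 'attitude': array([-2.34277571, -0.01437506,  0.54364636])}
scene grip 0.79 [229. 316.] 1118 [ 0.625 -0.071  0.048] [ 0.662 -0.04   0.144] [ 0.575 -0.094  0.01 ]
scene grip 0.6 [339. 259.] 1566 [ 0.696 -0.442  0.044] [ 0.73  -0.404  0.148] [ 0.645 -0.475  0.01 ]
scene trigger 0.58 [239. 272.] 128 [ 0.581 -0.226  0.124] [ 0.589 -0.159  0.146] [ 0.527 -0.231  0.004]
scene trigger 0.58 [311. 255.] 77 [ 0.666 -0.42   0.135] [ 0.672 -0.413  0.146] [ 0.659 -0.428  0.119]
scene trigger 0.58 [181. 260.] 46 [ 0.413 -0.061  0.14 ] [ 0.423 -0.05   0.146] [ 0.401 -0.069  0.057]
scene vent 0.9 [265. 280.] 1207 [ 0.615 -0.24   0.049] [ 0.645 -0.2    0.147] [ 0.56  -0.266  0.01 ]
scene vent 0.86 [227. 315.] 1197 [ 0.624 -0.07   0.046] [ 0.66
[... 3586 characters left out ...]
 [ 0.713 -0.245  0.101] [ 0.672 -0.292  0.003]
top bottle 0.2 [167. 259.] 4760 [0.644 0.153 0.119] [0.728 0.244 0.123] [0.552 0.066 0.114]
top jar 0.49 [230. 386.] 221 [ 0.477 -0.196  0.042] [ 0.494 -0.181  0.048] [ 0.461 -0.216 -0.001]
top jar 0.43 [265. 144.] 698 [0.383 0.474 0.041] [0.415 0.504 0.105] [0.353 0.452 0.004]
top jar 0.4 [165. 206.] 130 [0.624 0.275 0.224] [0.729 0.288 0.28 ] [0.566 0.264 0.123]
top bosshead 0.75 [221. 474.] 183 [ 0.519 -0.467  0.019] [ 0.53  -0.438  0.025] [ 0.507 -0.513  0.011]
top weight 0.74 [222. 159.] 193 [0.501 0.444 0.037] [0.519 0.462 0.058] [0.486 0.432 0.01 ]
top weight 0.24 [262. 142.] 615 [0.383 0.474 0.044] [0.413 0.498 0.105] [0.353 0.453 0.012]
```

View pics/top1.png

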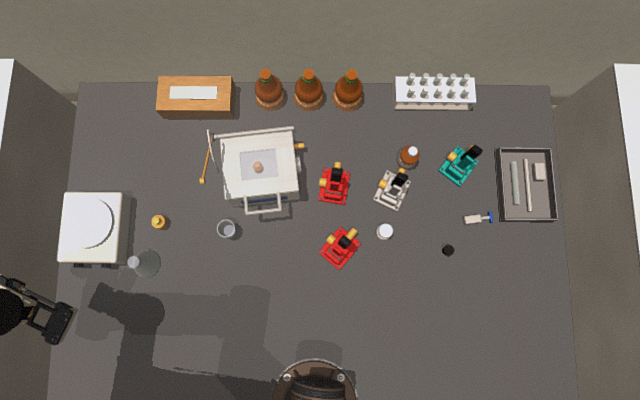

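View pics/scene1.png

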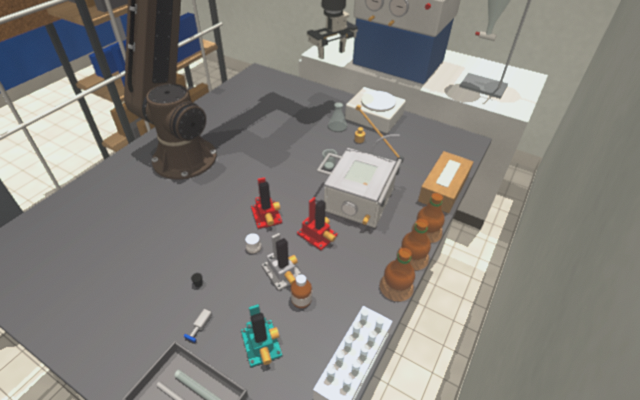

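The real vent is the grey one: its grip is at about (400,178) in the top view, between the bottle (409,156) and the jar (385,231). Two red look-alikes and one turquoise one stand around it. The chamber sits at about (260,165) with its bar at (263,210), and the pointer runs from (212,135) to (202,181).

```bash
cat > b.py <<'E'
from h import *
for n in ['top','scene']:
    P=np.load(n+'P.npy').reshape(-1,3);I=cv2.imread(f'pics/{n}1.png').reshape(-1,3).astype(int)
    near=(np.hypot(P[:,0]-.6,P[:,1]+.22)<.09)
    g=near&(P[:,2]>.143)&(P[:,2]<.16)
    print(n,'top of grip/trigger');print(np.c_[P[g].round(3)*1000,I[g].sum(1)].astype(int)[:: max(1,g.sum()//45)].tolist())
    m=near&(P[:,2]>.004)&(P[:,2]<.02)
    r=cv2.minAreaRect(P[m][:,:2].astype(np.float32)*1000);print('plate',m.sum(),r)
    # flap
    f=(abs(P[:,2]-.119)<.008)&(P[:,0]>.45)&(P[:,0]<.78)&(P[:,1]>.0)&(P[:,1]<.3)
    print('flap',f.sum(),cv2.minAreaRect(P[f][:,:2].astype(np.float32)*1000))
    q=P[f];
    np.save(n+'flap.npy',q)
    t=np.load(f'm_{n}_pointer.npy').reshape(-1)&(P[:,2]>.13)&(P[:,1]>.25)&(P[:,1]<.31);q=P[t];q=q[np.argsort(q[:,2])]
    print('pointer',q[::max(1,len(q)//12)].round(3).tolist(),q[-6:].round(3).tolist())
E
python3 b.py
python3 - <<'E'
import sys;sys.path.insert(0,'.')
import numpy as np,cv2
a=cv2.imread('pics/top1.png')[120:220,195:425]
cv2.imwrite('pics/top1c.png',cv2.resize(a,None,fx=3.4,fy=3.4,interpolation=2))
E
```

```text
top top of grip/trigger
[[623, -220, 148, 267], [622, -225, 150, 252], [620, -220, 149, 144], [619, -225, 151, 98], [620, -231, 147, 245], [618, -218, 145, 157], [616, -222, 152, 109], [617, -228, 150, 92], [617, -233, 148, 100], [618, -239, 146, 176], [615, -217, 147, 102], [615, -223, 148, 136], [614, -228, 148, 96], [614, -233, 148, 74], [615, -239, 147, 75], [615, -244, 146, 187], [612, -217, 147, 70], [612, -225, 147, 133], [611, -230, 150, 113], [611, -235, 151, 86], [611, -241, 151, 49], [610, -215, 143, 35], [608, -219, 151, 85], [608, -224, 152, 144], [609, -230, 149, 122], [610, -236, 146, 121], [609, -241, 149, 73], [607, -220, 147, 11], [607, -225, 147, 78], [606, -230, 150, 125], [606, -235, 151, 113], [607, -241, 147, 72], [603, -227, 149, 56], [603, -233, 149, 98], [604, -238, 147, 95], [602, -231, 144, 23], [601, -236, 146, 73], [591, -207, 143, 160], [587, -211, 147, 554], [585, -209, 143, 619], [585, -214, 145, 631], [583, -212, 143, 519], [582, -216, 148, 652], [583, -222, 144, 543], [580, -217, 143, 508], [579, -221, 150, 658]]
plate 436 ((602.6114501953125, -213.
[... 1696 characters left out ...]
14, -246, 147, 160], [614, -246, 143, 152]]
plate 352 ((591.593505859375, -217.99855041503906), (170.53671264648438, 160.7813720703125), 66.13687896728516)
flap 2685 ((631.452392578125, 166.09732055664062), (240.06240844726562, 237.6481170654297), 6.6440887451171875)
pointer [[0.714, 0.283, 0.13], [0.691, 0.277, 0.158], [0.654, 0.279, 0.186], [0.642, 0.279, 0.198], [0.629, 0.274, 0.208], [0.622, 0.27, 0.219], [0.61, 0.271, 0.23], [0.606, 0.269, 0.241], [0.599, 0.268, 0.25], [0.586, 0.27, 0.26], [0.562, 0.266, 0.268], [0.567, 0.262, 0.276], [0.562, 0.265, 0.28]] [[0.561, 0.273, 0.279], [0.569, 0.27, 0.28], [0.562, 0.265, 0.28], [0.57, 0.263, 0.28], [0.567, 0.261, 0.28], [0.565, 0.266, 0.281]]
```

View pics/top1c.png

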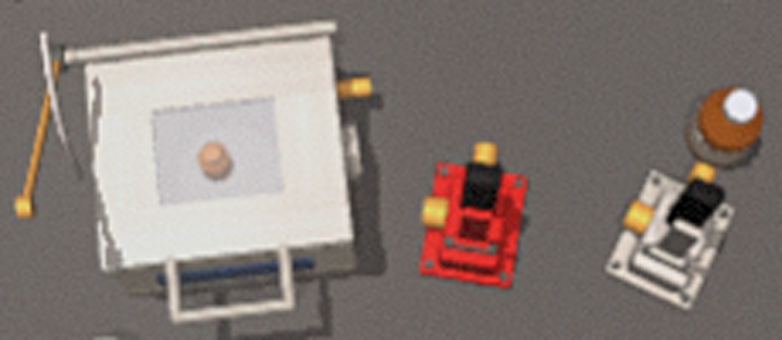

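```bash
cat > c.py <<'E'
from h import *
for n in ['top','scene']:
    P=np.load(n+'P.npy').reshape(-1,3);I=cv2.imread(f'pics/{n}1.png').reshape(-1,3).astype(int).sum(1)
    g=(np.hypot(P[:,0]-.61,P[:,1]+.23)<.03)&(P[:,2]>.146)&(P[:,2]<.155)&(I<300)
    print(n,'grip',cv2.minAreaRect(P[g][:,:2].astype(np.float32)*1000),P[g].mean(0).round(4))
    t=(np.hypot(P[:,0]-.583,P[:,1]+.216)<.025)&(P[:,2]>.135)&(P[:,2]<.15)&(I>400)
    q=P[t][:,:2];w,V=np.linalg.eigh(np.cov(q.T));print('trig',q.mean(0).round(4),V[:,1],np.degrees(np.arctan2(-V[0,1],V[1,1])))
    q=np.load(n+'flap.npy')
    for a in [0.11]:
        for it in range(3):
            c,s=np.cos(a),np.sin(a);u=q[:,0]*c+q[:,1]*s;v=-q[:,0]*s+q[:,1]*c
            umin=np.percentile(u,.3)
            b=u<np.min(u[np.argsort(u)[20:]])+.02   # front bar
            k=np.polyfit(v[b],u[b],1);a-=0*k[0]
        print('flap a',a,'bar slope',k[0],b.sum(),'u',np.percentile(u,[.2,99.8]).round(4),'v',np.percentile(v,[.5,99.5]).round(4),'bar v',np.percentile(v[b],[1,99]).round(4),'bar u med',np.median(u[b]).round(4),'z',np.median(q[b,2]).round(4))
        print(np.histogram(u,bins=np.arange(u.min(),u.max()+.006,.006)))
        # side-edge slopes
        es=[];
        for lo in np.arange(u.min()+.06,u.max()-.03,.01):
            k=(u>lo)&(u<lo+.01);es.append((lo,*np.percentile(v[k],[1,99])))
        es=np.array(es);print(np.polyfit(es[:,0],es[:,1],1),np.polyfit(es[:,0],es[:,2],1))
E
python3 c.py
```

```text
top grip ((611.6627197265625, -230.50941467285156), (26.819828033447266, 17.616609573364258), 72.17597961425781) [ 0.612  -0.2298  0.1489]
trig [ 0.5833 -0.2166] [0.4101905  0.91199986] -24.21680247218419
flap a 0.11 bar slope -0.012532662097624688 169 u [0.5297 0.7657] v [-0.0169  0.1965] bar v [0.0323 0.1299] bar u med 0.5345 z 0.1192
(array([ 80,  60,  18,  16,  16,  15,  18,  16, 126, 163, 157, 163, 159,
       158, 163, 146, 156, 157, 160, 154, 162, 154, 155, 157, 149, 156,
       149, 157, 155, 161, 146, 155, 147, 147, 148, 156, 118, 170, 141,
        36,   4]), array([0.52823065, 0.53423065, 0.54023065, 0.54623065, 0.55223065,
       0.55823065, 0.56423065, 0.57023065, 0.57623065, 0.58223065,
       0.58823065, 0.59423065, 0.60023065, 0.60623065, 0.61223065,
       0.61823065, 0.62423065, 0.63023065, 0.63623065, 0.64223065,
       0.64823065, 0.65423065, 0.66023065, 0.66623065, 0.67223065,
       0.67823065, 0.68423065, 0.69023065, 0.69623065, 0.70223065,
       0.70823065, 0.71423065, 0.72023065, 0.72623065, 0.73223065,
       0.73823065, 0.74423065, 0.75023065, 0.75623065, 0
[... 585 characters left out ...]
2,  85,  81,  79,  86,  81,  86,  84,  83,  86,  85,  52, 109,
        65,   1]), array([0.52575912, 0.53175912, 0.53775912, 0.54375912, 0.54975912,
       0.55575912, 0.56175912, 0.56775912, 0.57375912, 0.57975912,
       0.58575912, 0.59175912, 0.59775912, 0.60375912, 0.60975912,
       0.61575912, 0.62175912, 0.62775912, 0.63375912, 0.63975912,
       0.64575912, 0.65175912, 0.65775912, 0.66375912, 0.66975912,
       0.67575912, 0.68175912, 0.68775912, 0.69375912, 0.69975912,
       0.70575912, 0.71175912, 0.71775912, 0.72375912, 0.72975912,
       0.73575912, 0.74175912, 0.74775912, 0.75375912, 0.75975912,
       0.76575912, 0.77175912]))
[ 0.01495877 -0.02716197] [0.03399302 0.16091728]
```

```bash
cat >> h.py <<'E'
import json
def plan(wps,drmax=8,dpmax=.05):
    """wps: list of (pos,rpy); prints rows from measured pose"""
    s=readout.get_state();p=np.array(s['eef_pos']);r=R.from_euler('xyz',s['ee_rot']);rows=[]
    for tp,te in wps:
        tp=np.array(tp);tr=R.from_euler('xyz',te);rv=(r.inv()*tr).as_rotvec(degrees=True)
        n=int(max(1,np.ceil(np.linalg.norm(rv)/drmax),np.ceil(np.linalg.norm(tp-p)/dpmax)))
        for i in range(n):
            d=r.inv().apply((tp-p)/(n-i)); w=(r.inv()*tr).as_rotvec(degrees=True)/(n-i)
            d=d.round(3);w=w.round(1);rows.append({"dp":d.tolist(),"rotation":w.tolist()})
            p=p+r.apply(d);r=r*R.from_rotvec(w,degrees=True)
    print(s['t'],s['eef_pos'].round(4),np.round(s['ee_rot'],4),'->',p.round(4),r.as_euler('xyz').round(3))
    for i in range(0,len(rows),8): print(json.dumps(rows[i:i+8]))
E
python3 -c "
from h import *
plan([((.28,.58,.34),(np.pi,0,-.5)),((.55,-.20,.34),(np.pi,0,-2.02))])
P=np.concatenate([np.load(n+'P.npy').reshape(-1,3)[np.load(f'm_{n}_pointer.npy').ravel()] for n in ['top','scene']])
c,s=np.cos(.12),np.sin(.12);h=np.array([.7453,.166])
u=(P[:,0]-h[0])*c+(P[:,1]-h[1])*s;v=-(P[:,0]-h[0])*s+(P[:,1]-h[1])*c;z=P[:,2]-.115
k=(abs(v-.122)<.015)&(u>-.145)&(u<-.03)&(z>.02);print(k.sum(),v[k].mean(),np.polyfit(u[k],z[k],1),np.arctan(np.polyfit(u[k],z[k],1)[0]))
k=(abs(v-.122)<.015)&(u<-.15);print(k.sum(),np.c_[u,v,z][k].mean(0))
"
```

```text
1.5 [0.2677 0.6196 0.2515] [ 3.1416  0.     -0.4078] -> [ 0.5499 -0.1998  0.3396] [ 3.142 -0.    -2.021]
[{"dp": [0.014, 0.016, -0.044], "rotation": [0.0, 0.0, 2.6]}, {"dp": [0.014, 0.015, -0.044], "rotation": [0.0, 0.0, 2.7]}, {"dp": [0.036, 0.033, -0.0], "rotation": [0.0, -0.0, 5.1]}, {"dp": [0.039, 0.029, -0.0], "rotation": [0.0, -0.0, 5.1]}, {"dp": [0.041, 0.026, -0.0], "rotation": [0.0, -0.0, 5.1]}, {"dp": [0.043, 0.022, -0.0], "rotation": [0.0, -0.0, 5.1]}, {"dp": [0.045, 0.018, -0.0], "rotation": [0.0, -0.0, 5.1]}, {"dp": [0.046, 0.014, -0.0], "rotation": [0.0, -0.0, 5.1]}]
[{"dp": [0.048, 0.01, -0.0], "rotation": [0.0, -0.0, 5.1]}, {"dp": [0.048, 0.005, -0.0], "rotation": [0.0, -0.0, 5.1]}, {"dp": [0.049, 0.001, -0.0], "rotation": [0.0, -0.0, 5.1]}, {"dp": [0.048, -0.003, -0.0], "rotation": [0.0, -0.0, 5.1]}, {"dp": [0.048, -0.007, -0.0], "rotation": [0.0, -0.0, 5.2]}, {"dp": [0.047, -0.012, -0.0], "rotation": [0.0, -0.0, 5.1]}, {"dp": [0.046, -0.016, -0.0], "rotation": [0.0, -0.0, 5.2]}, {"dp": [0.044, -0.02, -0.0], "rotation": [0.0, -0.0, 5.1]}]
[{"dp": [0.042, -0.024, -0.0], "rotation": [0.0, -0.0, 5.2]}, {"dp": [0.04, -0.027, -0.0], "rotation": [0.0, -0.0, 5.1]}, {"dp": [0.038, -0.031, -0.0], "rotation": [0.0, -0.0, 5.2]}]
82 0.12121200156651901 [-9.60334853e-01  2.59482661e-04] -0.7651670609892154
63 [-0.16243467  0.12128757  0.15888362]
```

Call:
carry_out(
  commands=[
    {"dp":[0.014,0.016,-0.044],"rotation":[0,0,2.6]},
    {"dp":[0.014,0.015,-0.044],"rotation":[0,0,2.7]},
    {"dp":[0.036,0.033,0],"rotation":[0,0,5.1]},
    {"dp":[0.039,0.029,0],"rotation":[0,0,5.1]},
    {"dp":[0.041,0.026,0],"rotation":[0,0,5.1]},
    {"dp":[0.043,0.022,0],"rotation":[0,0,5.1]},
    {"dp":[0.045,0.018,0],"rotation":[0,0,5.1]},
    {"dp":[0.046,0.014,0],"rotation":[0,0,5.1]},
  ],
)

```text
t: 2.5
eef_pos: [0.3753, 0.3033, 0.3399]
ee_rot: [-3.141, 0.0, -1.037]
force: [0.0, 0.2, 0.3]
width: 0.0872
gripper_force: 0.0
```

Call:
carry_out(
  commands=[
    {"dp":[0.048,0.01,0],"rotation":[0,0,5.1]},
    {"dp":[0.048,0.005,0],"rotation":[0,0,5.1]},
    {"dp":[0.049,0.001,0],"rotation":[0,0,5.1]},
    {"dp":[0.048,-0.003,0],"rotation":[0,0,5.1]},
    {"dp":[0.048,-0.007,0],"rotation":[0,0,5.2]},
    {"dp":[0.047,-0.012,0],"rotation":[0,0,5.1]},
    {"dp":[0.046,-0.016,0],"rotation":[0,0,5.2]},
    {"dp":[0.044,-0.02,0],"rotation":[0,0,5.1]},
  ],
)

```text
t: 3.5
eef_pos: [0.5031, -0.0636, 0.3399]
ee_rot: [-3.141, 0.0, -1.753]
force: [0.7, 0.0, 1.2]
width: 0.0876
gripper_force: 0.0
```

Call:
carry_out(
  commands=[
    {"dp":[0.042,-0.024,0],"rotation":[0,0,5.2]},
    {"dp":[0.04,-0.027,0],"rotation":[0,0,5.1]},
    {"dp":[0.038,-0.031,0],"rotation":[0,0,5.2]},
    {"dp":[0,0,0],"rotation":[0,0,0]},
  ],
)

```text
t: 4.0
eef_pos: [0.5503, -0.2025, 0.3385]
ee_rot: [3.14, -0.001, -2.025]
force: [-0.2, 1.3, -0.4]
width: 0.0877
gripper_force: 0.0
```

```bash
cat > w.py <<'E'
from h import *
s=readout.get_state();I,D=vision.grab_frame('wrist');cv2.imwrite('pics/wrist1.png',I[...,::-1]);P=cloud('wrist',D,s).reshape(-1,3);np.save('wP.npy',P)
print(s['t'],s['eef_pos'],s['ee_rot'],np.array(s['q']).round(2))
K,d,T=cam('wrist',s);print(T.round(3))
B=I.reshape(-1,3).astype(int).sum(1)
g=(np.hypot(P[:,0]-.611,P[:,1]+.232)<.03)&(P[:,2]>.144)&(P[:,2]<.156)
print('grip',g.sum(),cv2.minAreaRect(P[g][:,:2].astype(np.float32)*1000),P[g].mean(0).round(4))
t=(np.hypot(P[:,0]-.583,P[:,1]+.217)<.02)&(P[:,2]>.138)&(P[:,2]<.15)
print('trig',t.sum(),cv2.minAreaRect(P[t][:,:2].astype(np.float32)*1000),P[t].mean(0).round(4))
E
python3 w.py
```

```text
4.0 [ 0.55026812 -0.20251587  0.33848354] [ 3.14014625e+00 -9.56971784e-04 -2.02513123e+00] [-0.02  0.17 -0.05  0.   -1.35 -0.44]
[[-0.898  0.418  0.135  0.514]
 [ 0.439  0.855  0.277 -0.278]
 [ 0.001  0.308 -0.951  0.47 ]
 [ 0.     0.     0.     1.   ]]
grip 461 ((601.7691040039062, -228.72767639160156), (29.498611450195312, 38.48293685913086), 62.323856353759766) [ 0.6096 -0.2337  0.1479]
trig 146 ((582.4302368164062, -220.07916259765625), (23.517223358154297, 6.612432956695557), 62.39015579223633) [ 0.5821 -0.2203  0.1425]
```

View pics/wrist1.png

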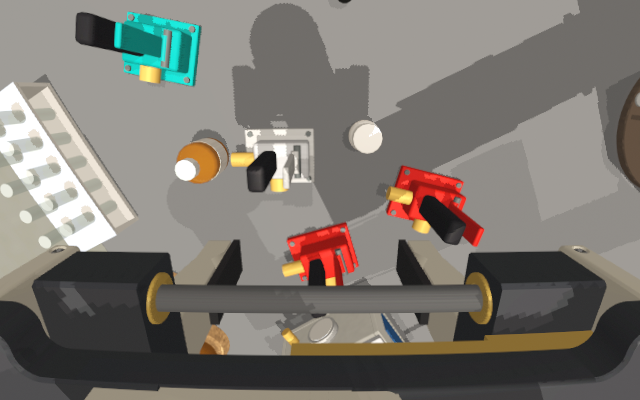

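The wrist view shows the grey vent at (280,160), with the grip at (262,172) and the trigger strip at (296,162). The bottle is at (197,160) and the jar at (366,137).

```bash
python3 -c "
from h import *
plan([((.606,-.232,.30),(np.pi,0,-2.053)),((.606,-.232,.131),(np.pi,0,-2.053))])"
```

```text
4.05 [ 0.5499 -0.2012  0.3388] [ 3.1403e+00 -5.0000e-04 -2.0230e+00] -> [ 0.6059 -0.2324  0.1307] [-3.141 -0.    -2.053]
[{"dp": [0.002, -0.032, 0.019], "rotation": [0.0, -0.0, 0.9]}, {"dp": [0.001, -0.032, 0.02], "rotation": [0.1, -0.0, 0.8]}, {"dp": [-0.0, 0.0, 0.042], "rotation": [-0.0, -0.0, 0.0]}, {"dp": [-0.0, 0.0, 0.042], "rotation": [-0.0, -0.0, 0.0]}, {"dp": [-0.0, 0.0, 0.042], "rotation": [-0.0, -0.0, 0.0]}, {"dp": [-0.0, 0.0, 0.043], "rotation": [-0.0, -0.0, 0.0]}]
```

Call:
carry_out(
  commands=[
    {"dp":[0.002,-0.032,0.019],"rotation":[0,0,0.9]},
    {"dp":[0.001,-0.032,0.02],"rotation":[0,0,0.8]},
    {"dp":[0,0,0.042],"rotation":[0,0,0]},
    {"dp":[0,0,0.042],"rotation":[0,0,0]},
    {"dp":[0,0,0.042],"rotation":[0,0,0]},
    {"dp":[0,0,0.03],"rotation":[0,0,0]},
    {"dp":[0,0,0.012],"rotation":[0,0,0]},
    {"dp":[0,0,0],"rotation":[0,0,0]},
  ],
  grip=0.076,
)

```text
t: 5.05
eef_pos: [0.6061, -0.2302, 0.1327]
ee_rot: [3.141, -0.0, -2.049]
force: [0.4, -0.8, -0.4]
width: 0.0759
gripper_force: 0.0
```

```bash
python3 -c "
from h import *
plan([((.606,-.232,.131),(np.pi,0,-2.053))]);s=readout.get_state();print(s['force'],s['width'])"
```

```text
5.05 [ 0.6061 -0.2302  0.1327] [ 3.1412e+00 -3.0000e-04 -2.0490e+00] -> [ 0.6061 -0.2324  0.1307] [ 3.141 -0.    -2.052]
[{"dp": [0.002, -0.001, 0.002], "rotation": [0.0, -0.0, 0.2]}]
[ 0.38847063 -0.77304437 -0.37130908] 0.07588015340169717
```

Close on it, stronger than the 8 N needed.

Call:
carry_out(
  commands=[
    {"dp":[0.002,-0.001,0.002],"rotation":[0,0,0.2]},
    {"dp":[0,0,0],"rotation":[0,0,0]},
    {"dp":[0,0,0],"rotation":[0,0,0]},
    {"dp":[0,0,0],"rotation":[0,0,0]},
    {"dp":[0,0,0],"rotation":[0,0,0]},
    {"dp":[0,0,0],"rotation":[0,0,0]},
  ],
  grip=0.02,
  force=25,
)

```text
t: 5.8
eef_pos: [0.6043, -0.232, 0.1296]
ee_rot: [3.138, -0.0, -2.054]
force: [-4.6, 6.2, -0.9]
width: 0.032
gripper_force: 24.4
```

Call:
carry_out(
  commands=[
    {"dp":[0,0,0],"rotation":[0,0,0]},
    {"dp":[0,0,0],"rotation":[0,0,0]},
    {"dp":[0,0,0],"rotation":[0,0,0]},
    {"dp":[0,0,0],"rotation":[0,0,0]},
  ],
  force=40,
)

```text
t: 6.3
eef_pos: [0.6045, -0.2321, 0.1296]
ee_rot: [3.138, -0.0, -2.054]
force: [-3.2, 5.7, -2.2]
width: 0.0316
gripper_force: 38.8
```

```bash
cat > s.py <<'E'
from h import *
s=readout.get_state();print(s['t'],s['eef_pos'],s['width'],s['force'],s['gripper_force'])
for n in ['wrist','scene']:
    I,D=vision.grab_frame(n);cv2.imwrite(f'pics/{n}2.png',I[...,::-1])
a=cv2.imread('pics/wrist2.png');b=cv2.imread('pics/scene2.png')[190:310,220:380]
cv2.imwrite('pics/sq.png',np.hstack([cv2.resize(a,(480,300)),cv2.resize(b,(320,300)[:2])]))
E
python3 s.py
```

```text
6.3 [ 0.60449022 -0.23210801  0.12961722] 0.03158847933994568 [-3.23501486  5.662543   -2.16679214] 38.78891184926033
```

View pics/sq.png

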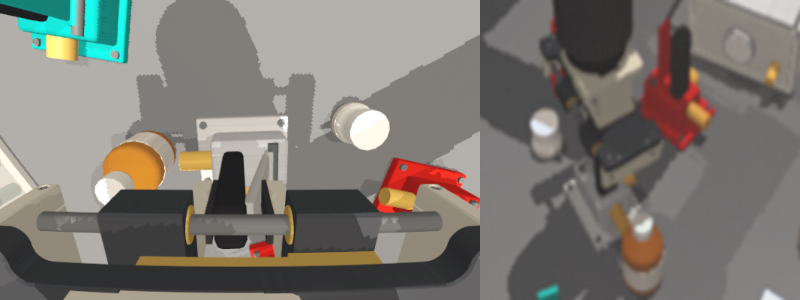

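The wrist view shows the fingers on grip and trigger. The width stayed at 32 mm while the force went from 25 to 40 N, so the trigger is at its stop. I'll hold a little longer, then release.

Call:
carry_out(
  commands=[
    {"dp":[0,0,0],"rotation":[0,0,0]},
    {"dp":[0,0,0],"rotation":[0,0,0]},
    {"dp":[0,0,0],"rotation":[0,0,0]},
  ],
)

```text
t: 6.78
eef_pos: [0.6045, -0.2321, 0.1296]
ee_rot: [3.138, -0.0, -2.054]
force: [-3.5, 5.4, -1.6]
width: 0.0315
gripper_force: 38.8
```

Call:
carry_out(
  commands=[
    {"dp":[0,0,0],"rotation":[0,0,0]},
    {"dp":[0,0,0],"rotation":[0,0,0]},
    {"dp":[0,0,0],"rotation":[0,0,0]},
    {"dp":[0,0,0],"rotation":[0,0,0]},
    {"dp":[0,0,0],"rotation":[0,0,0]},
    {"dp":[0,0,0],"rotation":[0,0,0]},
    {"dp":[0,0,0],"rotation":[0,0,0]},
  ],
  grip=0.076,
)

```text
t: 7.65
eef_pos: [0.6062, -0.2331, 0.1305]
ee_rot: [-3.141, 0.0, -2.054]
force: [-0.1, 0.0, 0.0]
width: 0.0757
gripper_force: 0.0
```

```bash
python3 -c "
from h import *
# bar grasp: tool y along flap x (yaw .12): yaw=pi/2+.12-pi
Y=np.pi/2+.12-np.pi
plan([((.604,-.232,.30),(np.pi,0,-2.053)),((.522,.139,.30),(np.pi,0,Y)),((.522,.139,.20),(np.pi,0,Y))])"
```

```text
7.65 [ 0.6062 -0.2331  0.1305] [-3.1413  0.     -2.0537] -> [0.522  0.139  0.2004] [-3.141 -0.    -1.452]
[{"dp": [0.0, 0.001, -0.042], "rotation": [-0.0, 0.0, -0.0]}, {"dp": [0.0, 0.0, -0.042], "rotation": [-0.0, 0.0, -0.0]}, {"dp": [0.0, 0.001, -0.043], "rotation": [-0.0, 0.0, -0.0]}, {"dp": [0.0, 0.0, -0.042], "rotation": [-0.0, 0.0, -0.0]}, {"dp": [-0.036, 0.031, -0.0], "rotation": [-0.0, -0.0, -4.3]}, {"dp": [-0.039, 0.028, -0.0], "rotation": [-0.0, -0.0, -4.3]}, {"dp": [-0.04, 0.025, -0.0], "rotation": [-0.0, -0.0, -4.3]}, {"dp": [-0.042, 0.022, -0.0], "rotation": [-0.0, -0.0, -4.3]}]
[{"dp": [-0.044, 0.018, -0.0], "rotation": [-0.0, -0.0, -4.3]}, {"dp": [-0.045, 0.015, -0.0], "rotation": [-0.0, -0.0, -4.3]}, {"dp": [-0.046, 0.012, -0.0], "rotation": [-0.0, -0.0, -4.4]}, {"dp": [-0.047, 0.008, -0.001], "rotation": [-0.0, -0.0, -4.3]}, {"dp": [0.0, -0.0, 0.033], "rotation": [-0.0, -0.0, -0.0]}, {"dp": [0.0, -0.0, 0.034], "rotation": [-0.0, -0.0, -0.0]}, {"dp": [0.0, -0.0, 0.033], "rotation": [-0.0, -0.0, -0.0]}]
```

Call:
carry_out(
  commands=[
    {"dp":[0,0.001,-0.042],"rotation":[0,0,0]},
    {"dp":[0,0,-0.042],"rotation":[0,0,0]},
    {"dp":[0,0.001,-0.043],"rotation":[0,0,0]},
    {"dp":[0,0,-0.042],"rotation":[0,0,0]},
    {"dp":[-0.036,0.031,0],"rotation":[0,0,-4.3]},
    {"dp":[-0.039,0.028,0],"rotation":[0,0,-4.3]},
    {"dp":[-0.04,0.025,0],"rotation":[0,0,-4.3]},
    {"dp":[-0.042,0.022,0],"rotation":[0,0,-4.3]},
  ],
)

```text
t: 8.65
eef_pos: [0.5617, -0.0454, 0.2997]
ee_rot: [-3.141, 0.0, -1.751]
force: [0.8, -0.3, 0.4]
width: 0.076
gripper_force: 0.0
```

Call:
carry_out(
  commands=[
    {"dp":[-0.044,0.018,0],"rotation":[0,0,-4.3]},
    {"dp":[-0.045,0.015,0],"rotation":[0,0,-4.3]},
    {"dp":[-0.046,0.012,0],"rotation":[0,0,-4.4]},
    {"dp":[-0.047,0.008,0],"rotation":[0,0,-4.3]},
    {"dp":[0,0,0.033],"rotation":[0,0,0]},
    {"dp":[0,0,0.034],"rotation":[0,0,0]},
    {"dp":[0,0,0.033],"rotation":[0,0,0]},
    {"dp":[0,0,0],"rotation":[0,0,0]},
  ],
  grip=0.036,
)

```text
t: 9.65
eef_pos: [0.5205, 0.1384, 0.1975]
ee_rot: [3.137, -0.002, -1.452]
force: [0.9, 0.8, -0.2]
width: 0.036
gripper_force: 0.0
```

```bash
cat > w2.py <<'E'
from h import *
s=readout.get_state();I,D=vision.grab_frame('wrist');cv2.imwrite('pics/wrist3.png',I[...,::-1]);P=cloud('wrist',D,s).reshape(-1,3)
I2,D2=vision.grab_frame('scene');P2=cloud('scene',D2).reshape(-1,3);cv2.imwrite('pics/scene3.png',I2[...,::-1])
c,sn=np.cos(.12),np.sin(.12);h=np.array([.7453,.166])
for P in (P,P2):
    u=(P[:,0]-h[0])*c+(P[:,1]-h[1])*sn;v=-(P[:,0]-h[0])*sn+(P[:,1]-h[1])*c
    k=(abs(P[:,2]-.117)<.008)&(abs(v)<.043)&(u<-.195)&(u>-.25)
    if k.sum()>5:print('bar',k.sum(),u[k].mean(),np.percentile(u[k],[3,97]),np.polyfit(v[k],u[k],1),P[k].mean(0))
    k=(abs(P[:,2]-.119)<.006)&(abs(v)<.043)&(u>-.195)&(u<-.1)
    if k.sum()>5:print('edge',u[k].min())
plan([((.522,.139,.121),(np.pi,0,np.pi/2+.12-np.pi))])
E
python3 w2.py
```

```text
bar 1838 -0.22391160367194196 [-0.231453   -0.20335932] [ 0.02813024 -0.22392235] [0.52295289 0.13957435 0.11753005]
edge -0.19497363834767595
bar 69 -0.22318435233836487 [-0.23205639 -0.19889404] [ 0.08396315 -0.22356735] [0.52317458 0.1438108  0.11994661]
edge -0.19439339336744313
9.75 [0.5224 0.1393 0.2006] [-3.1407e+00 -2.0000e-04 -1.4513e+00] -> [0.5215 0.1391 0.1206] [ 3.141 -0.    -1.451]
[{"dp": [0.0, 0.0, 0.04], "rotation": [-0.0, -0.0, -0.0]}, {"dp": [0.0, 0.001, 0.04], "rotation": [-0.1, -0.0, -0.0]}]
```

View pics/wrist3.png

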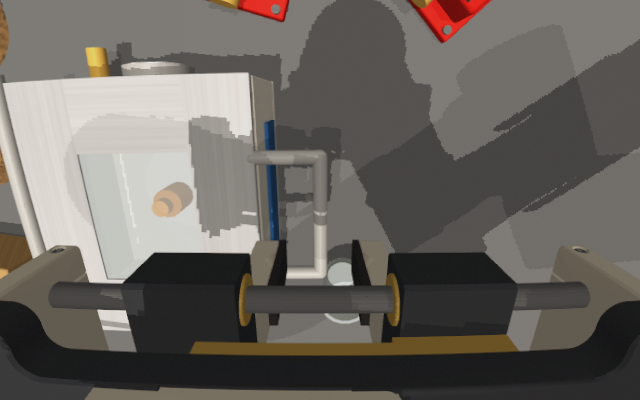

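The wrist view shows the bar at column 320, centred between the fingers (about 275 and 360). The beaker is well clear, so I'll descend and grip.

Call:
carry_out(
  commands=[
    {"dp":[0,0,0.04],"rotation":[0,0,0]},
    {"dp":[0,0,0.03],"rotation":[0,0,0]},
    {"dp":[0,0,0.01],"rotation":[0,0,0]},
    {"dp":[0,0,0],"rotation":[0,0,0]},
  ],
)

```text
t: 10.25
eef_pos: [0.5225, 0.1394, 0.1205]
ee_rot: [-3.141, 0.0, -1.451]
force: [0.5, 0.8, 0.1]
width: 0.0352
gripper_force: 0.0
```

Call:
carry_out(
  commands=[
    {"dp":[0,0,0],"rotation":[0,0,0]},
    {"dp":[0,0,0],"rotation":[0,0,0]},
    {"dp":[0,0,0],"rotation":[0,0,0]},
    {"dp":[0,0,0],"rotation":[0,0,0]},
    {"dp":[0,0,0],"rotation":[0,0,0]},
  ],
  grip=0.004,
  force=30,
)

```text
t: 10.88
eef_pos: [0.5193, 0.1385, 0.1197]
ee_rot: [3.137, -0.001, -1.452]
force: [-11.2, 1.8, 9.4]
width: 0.009
gripper_force: 30.0
```

```bash
python3 -c "
from h import *
s=readout.get_state();p0=np.array(s['eef_pos']);print(p0)
# bar moves on arc radius .225 from 0 to .77; grasp offset constant (tool stays down)
Y=s['ee_rot'][2];w=[]
for t in np.arange(1,15)*.055:
    d=.225*(1-np.cos(t));w.append(((p0[0]+d*np.cos(.12),p0[1]+d*np.sin(.12),p0[2]+.225*np.sin(t)),(np.pi,0,Y)))
plan(w)"
```

```text
[0.51934035 0.13849107 0.11969751]
10.875 [0.5193 0.1385 0.1197] [ 3.1374e+00 -6.0000e-04 -1.4521e+00] -> [0.582  0.1461 0.2767] [ 3.141e+00 -1.000e-03 -1.452e+00]
[{"dp": [0.0, -0.0, -0.012], "rotation": [0.2, -0.0, -0.0]}, {"dp": [0.0, -0.001, -0.013], "rotation": [0.0, -0.0, -0.0]}, {"dp": [0.0, -0.002, -0.012], "rotation": [0.0, -0.0, -0.0]}, {"dp": [0.0, -0.002, -0.012], "rotation": [0.0, -0.0, -0.0]}, {"dp": [0.0, -0.003, -0.012], "rotation": [0.0, -0.0, -0.0]}, {"dp": [0.0, -0.004, -0.012], "rotation": [0.0, -0.0, -0.0]}, {"dp": [0.0, -0.004, -0.012], "rotation": [0.0, -0.0, -0.0]}, {"dp": [0.0, -0.005, -0.011], "rotation": [0.0, -0.0, -0.0]}]
[{"dp": [0.0, -0.006, -0.011], "rotation": [0.0, -0.0, -0.0]}, {"dp": [0.0, -0.006, -0.011], "rotation": [0.0, -0.0, -0.0]}, {"dp": [0.0, -0.007, -0.01], "rotation": [0.0, -0.0, -0.0]}, {"dp": [0.0, -0.007, -0.01], "rotation": [0.0, -0.0, -0.0]}, {"dp": [0.0, -0.008, -0.01], "rotation": [0.0, -0.0, -0.0]}, {"dp": [0.0, -0.008, -0.009], "rotation": [0.0, -0.0, -0.0]}]
```

Call:
carry_out(
  commands=[
    {"dp":[0,0.003,0],"rotation":[0,0,0]},
    {"dp":[0,0,-0.012],"rotation":[0,0,0]},
    {"dp":[0,-0.001,-0.013],"rotation":[0,0,0]},
    {"dp":[0,-0.002,-0.012],"rotation":[0,0,0]},
    {"dp":[0,-0.002,-0.012],"rotation":[0,0,0]},
    {"dp":[0,-0.003,-0.012],"rotation":[0,0,0]},
    {"dp":[0,-0.004,-0.012],"rotation":[0,0,0]},
    {"dp":[0,0,0],"rotation":[0,0,0]},
  ],
)

```text
t: 11.88
eef_pos: [0.531, 0.1401, 0.1932]
ee_rot: [-3.141, 0.0, -1.452]
force: [3.4, -3.0, -4.7]
width: 0.0091
gripper_force: 30.0
```

Call:
carry_out(
  commands=[
    {"dp":[0,-0.004,-0.012],"rotation":[0,0,0]},
    {"dp":[0,-0.005,-0.011],"rotation":[0,0,0]},
    {"dp":[0,-0.006,-0.011],"rotation":[0,0,0]},
    {"dp":[0,-0.006,-0.011],"rotation":[0,0,0]},
    {"dp":[0,-0.007,-0.01],"rotation":[0,0,0]},
    {"dp":[0,-0.007,-0.01],"rotation":[0,0,0]},
    {"dp":[0,-0.008,-0.01],"rotation":[0,0,0]},
    {"dp":[0,0,0],"rotation":[0,0,0]},
  ],
)

```text
t: 12.88
eef_pos: [0.5729, 0.1452, 0.2689]
ee_rot: [3.14, -0.0, -1.451]
force: [-7.8, -0.5, 3.5]
width: 0.009
gripper_force: 30.0
```

```bash
cat > f.py <<'E'
from h import *
s=readout.get_state();print(s['t'],s['eef_pos'],s['force'],s['width'],s['gripper_force'])
z=s['eef_pos'][2]-.1197;print('angle from tcp',np.arcsin(z/.225), 'x expect',.5193+.225*(1-np.sqrt(1-(z/.225)**2))*.993)
c,sn=np.cos(.12),np.sin(.12);h=np.array([.7423,.1655])
o=[]
for n in ['scene','top']:
    I,D=vision.grab_frame(n);P=cloud(n,D).reshape(-1,3)
    if n=='scene':cv2.imwrite('pics/sc4.png',cv2.resize(I[60:260,260:460,::-1],(600,600),interpolation=2))
    u=(P[:,0]-h[0])*c+(P[:,1]-h[1])*sn;v=-(P[:,0]-h[0])*sn+(P[:,1]-h[1])*c;z=P[:,2]-.115
    k=(abs(v)>.06)&(abs(v)<.095)&(u<-.02)&(u>-.135)&(z>.02)&(abs(z+u*.97)<.03)
    q=np.polyfit(u[k],z[k],1) if k.sum()>20 else [0,0];print(n,'flap',k.sum(),np.arctan(-q[0]),q[1])
    k=(abs(v-.1215)<.012)&(u<-.02)&(u>-.15)&(z>.02)&(abs(z+u*.97)<.03)
    q=np.polyfit(u[k],z[k],1) if k.sum()>20 else [0,0];print(n,'pointer',k.sum(),np.arctan(-q[0]),q[1])
E
python3 f.py
```

```text
12.875 [0.57289639 0.14522401 0.26891641] [-7.81063018 -0.51347984  3.52320043] 0.009027070857701918 29.99391496181488
angle from tcp 0.7250649265002891 x expect 0.5755011365772497
scene flap 681 0.7057827793919531 0.006556438795573681
scene pointer 95 0.7550489459868341 0.004826244978803932
top flap 465 0.6938098035660881 0.00973640876774906
top pointer 11 0.0 0
```

View pics/sc4.png

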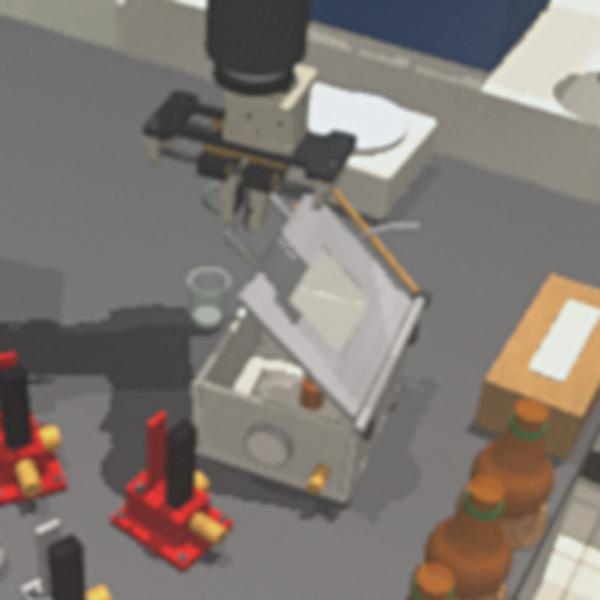

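The flap is up, held by the fingers (bar at about (245,220) in the crop) and nearly parallel to the brass pointer (340,190)–(420,290), reading about 0.05 rad low. I'll do a last small lift and relax the radial push.

Call:
carry_out(
  commands=[
    {"dp":[0,-0.003,-0.005],"rotation":[0,0,0]},
    {"dp":[0,-0.003,-0.005],"rotation":[0,0,0]},
    {"dp":[0,0,0],"rotation":[0,0,0]},
    {"dp":[0,0,0],"rotation":[0,0,0]},
    {"dp":[0,0,0],"rotation":[0,0,0]},
    {"dp":[0,0,0],"rotation":[0,0,0]},
  ],
)

```text
t: 13.72
eef_pos: [0.5798, 0.1462, 0.2773]
ee_rot: [-3.141, 0.0, -1.452]
force: [5.9, -2.5, -8.4]
width: 0.0086
gripper_force: 30.0
```

```bash
python3 f.py
```

```text
13.725 [0.57980596 0.14615593 0.27725603] [ 5.86382081 -2.46296804 -8.43925051] 0.008648729868586422 29.994750022888184
angle from tcp 0.7757462769804141 x expect 0.5832221934169363
scene flap 678 0.7533613117150463 0.006650539326962398
scene pointer 93 0.7517272797306528 0.005638084751034873
top flap 460 0.7373969240295947 0.011080115388505795
top pointer 36 0.9269005252914678 -0.04304252329982101
```

```bash
python3 -c "
from station import arm
print(arm.job_done())"
```

```text
the job is handed in; nothing more can be done
None
```

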